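# Rock the grinding-ball tub to empty it into the tray

## Robot

A 6-joint arm with a two-finger parallel gripper is mounted at the origin on a cart in front of the work surface, level with it; the furniture and walls round the work are solid. World frame = base frame: x ahead of the robot, y to its left, z up, the work surface at z = 0. Lengths are in m, angles in rad, forces in N, time in s.
With the tool pointing down it reaches from about 0.375 to 0.9 m from the base axis. Payload 3.1 kg.
Tool frame: the origin (TCP) lies between the finger pads; the fingertips stand robot.finger_overhang ahead of it and the grasp point (between the pads) lies 3 mm ahead of it (robot.finger_overhang is the distance from the TCP to the fingertips, in m); z points along the fingers, y is the line along which they close (so a half turn about z gives the same grasp; the last joint's range is limited). The gripper opens to 87 mm and grips with 3 to 60 N. Pads are 19 mm wide; open, the fingers measure 117 mm over their backs; the gripper's body (75 mm by 190 mm) begins 51 mm behind the grasp point.
Start: joints at [-1.3, 0.527, 1.433, -0, 1.181, -0.178], TCP at [0.272, -0.563, 0.245] pointing down, gripper open.
Joint ranges: [-3.08, 3.08], [-0.75, 2.2], [0.22, 2.44], [-1.43, 4.57], [0, 2.65], [-2.85, 2.85]. Speed limits (rad/s): [2.79, 2.79, 3.14, 3.14, 3.14, 3.14].

## Interface

Orientations are given as a unit quaternion [x, y, z, w].
In Python, from rig import get_obs, vision, hand_in, nets, robot gives the robot as it stands.
- The arm moves only by the tool apply_moves, never from a script. Its argument "series" is a list of rows, each an object with "offset": the shift along the world's x, y, z in cm, a list of three; "rot": the turn, a rotation vector about the world's x, y, z in degrees, a list of three. A call has 1 to 20 rows; each row is the pose to reach, as a shift and turn from the pose commanded when the call began; what a row does not reach only later rows make up. A row lasts 1/10 s, in which the tool goes at most 50 mm and 8.59 degrees, less where a joint would pass 70% of its speed; a pose out of reach is approached as far as the arm can. A call with a gripper value outside its range is refused whole. "hand" is the opening, from 0 (shut) to 1 (fully open), set as the call begins (left out, the last holds). The fingers move at their own pace and stop on an object; "newtons" is the grip in N (left out, the last holds). Time passes only in rows, so rows that repeat a pose let the fingers close. It gives the time, the measured TCP pose, the force, the opening and the grip force at its end, in the units of the state.
- get_obs(): the state, without advancing time (a new reading comes with each control period).
- vision.camera(name): name is "scene" or "side" or "wrist"; returns the picture (480x640x3 uint8, red, green, blue); there is no depth.
- vision.calibration(name): a dict with "K" (3x3 intrinsics, pixels), "R" (3x3) and "t" (3): a world point X has camera coordinates R X + t. Camera axes: x right, y down, z forward; pixel columns grow to the right and rows downward; lengths in m; the calibration is good to about 2 mm. A picture is of the moment at which its call begins: read the wrist's pose just before it. calibration takes no time and is no camera call; for the wrist camera it gives the pose at the moment of the call.
- hand_in(): hands the job in; it is judged then, once.
Trained networks look in the newest picture that a camera, given by its name, has taken for a name from the list of things; names that differ only in an ending like _2 or _b are one class to them, and where a whole thing is asked for, a point or a joint stands for the part that bears it (a point fixed in the world has none). Each returns a list of dicts, best first, with "conf" (0 to 1); they miss things now and then, are a little off and sometimes report something else, mostly with a low value. They report only what shows in the picture. A call takes as long as a camera call. They do not tell look-alikes from the thing itself.
- nets.search_frame(camera, query): "centre" ([x, y, z] in m, in world coordinates, good to about 4 mm: the middle of the surface that is visible of it).
- nets.spot_point(camera, query): "centre" ([x, y, z] in m, in world coordinates, good to about 4 mm: a listed point, or the origin of a listed thing).
The state is a dict: "time": time; "q": joint angles; "joint_velocities": joint speeds; "joint_torque": joint torques, N m; "position": TCP position; "tool_rot": TCP orientation; "ft_force": force on the tool from outside, world axes, zero at the start; "moment": the same for the moment, N m; "grip_width": finger opening in m; "grip_force": force on a finger pad.
Only numpy, scipy, OpenCV 4.12 (cv2) and the standard library are available. Lean on these libraries where they do the work, as an engineer would, in place of code of your own. Each camera call takes 0.05 s, during which the arm holds its last target. There are 200 camera calls.

## Task

Empty the six steel grinding balls from the heavy steel tub into the white tray. Turn the red wing latch about a quarter turn counter-clockwise to free the tub, then rock it forward on its front base edge by its handle bar until all the balls have run out; do not lift it out of its saddles. Lower it back gently until it stands flat on the stand, let go, and leave the beaker alone.

Things in the scene. Friction and masses are not known exactly. Their poses are not given: they have to be found in the camera images.
- stand: Blue tipping stand fixed to the bench, 150 x 150 mm and a 46 mm bump under the latch, rubber top 60 mm above the bench. Origin: middle of its foot. +x is the pouring direction (to the tray), z up; the wing latch is on its +y side. Two open-topped steel saddles (15 mm high, slot 17 mm centred on x = 52 mm, at y = +-61 mm) take the ends of the tub's rocking rod, so the tub can rock but not slide.
- tub: Open steel tub, heavy (about 2 kg, thick bottom), loose on the stand, base 103 x 100 mm, 90 mm high at the back. Origin: middle of its underside; at the start on the stand's top centre, axes parallel to the stand's. Left alone it falls back upright from below about 70 degrees of rocking; past about 75 it falls forward. A lug on its +y side (x -45..-15, y 50..72, z 0..8 mm) is held by the latch.
- tub_bar (a point): Middle of the tub's round handle bar: 10 mm thick, 62 mm free length along the tub's y, 42 mm behind its back wall; in the tub's frame at (-97, 0, 78) mm, 138 mm above the bench at the start. Can be pinched from above, one finger before and one behind the bar; the bar turns between the fingers as the tub rocks.
- tub_edge (a point): Middle of the tub's front base edge, on the axis of the 12 mm round rod about which the tub rocks; in the tub's frame at (52, 0, 6) mm. Rocking forward turns the tub about this line (the tub's y), so that the handle bar rises and moves along the stand's +x. The rod must stay down in its saddles.
- tub_lip (a point): Middle of the pouring lip at the top of the front wall, which leans out 40 degrees from vertical; in the tub's frame at (108, 0, 75) mm. Balls begin to run out past 50 degrees of rocking and run freely at 65 to 72 degrees; at 70 the lip is about 85 mm ahead of the base edge and 35 to 40 mm above the bench.
- latch (a joint): Angle of the wing latch in rad, growing counter-clockwise seen from above (range -0.3 to 1.6). Near 0 its flat steel tongue points at the tub and lies over the tub's lug, holding it down; from about 1.1 rad the tongue is clear of the lug. It stays where it is left (friction 0.05 N m).
- latch_grip (a point): Centre of the latch's red wing, on its upright axis; in the stand's frame at (-30, 95, 135) mm. The wing is a flat upright blade 46 mm long, 9 mm thick, from 120 to 146 mm above the bench; at angle 0 its length lies along the stand's y, and it turns with the latch. The tub's side wall is 45 mm from the axis, its rim 150 mm above the bench.
- tray: White loose collecting tray in front of the stand under the pouring lip, 150 x 130 x 30 mm outside, walls 5 mm; origin at the middle of its underside on the bench, about 188 mm ahead of the stand's origin, long side along the pouring direction.
- tip_beaker: Bystander: glass beaker with used pipette tips, 65 mm across, 82 mm high, loose; origin at the middle of its foot.
- ball0_center (a point): Centre of one of six loose steel grinding balls, 20 mm in diameter, 33 g; they lie on the tub's flat inner floor (14 mm above its underside) at the start.
- ball1_center (a point): Centre of one of six loose steel grinding balls, 20 mm in diameter, 33 g; they lie on the tub's flat inner floor (14 mm above its underside) at the start.
- ball2_center (a point): Centre of one of six loose steel grinding balls, 20 mm in diameter, 33 g; they lie on the tub's flat inner floor (14 mm above its underside) at the start.
- ball3_center (a point): Centre of one of six loose steel grinding balls, 20 mm in diameter, 33 g; they lie on the tub's flat inner floor (14 mm above its underside) at the start.
- ball4_center (a point): Centre of one of six loose steel grinding balls, 20 mm in diameter, 33 g; they lie on the tub's flat inner floor (14 mm above its underside) at the start.
- ball5_center (a point): Centre of one of six loose steel grinding balls, 20 mm in diameter, 33 g; they lie on the tub's flat inner floor (14 mm above its underside) at the start.
There are look-alikes about, which are no part of the job. Several things have the shape of the stand; the one meant has the colours described above.

How it is judged:
On the way, in this order (a step that is already met when the one before it is completed fails the run):
1. the wing latch has been turned clear of the tub's lug (latch angle over 1.15 rad) (value of joint latch above 1.15 rad), for 0.2 s.
2. the tub has been rocked forward by more than 0.7 rad on its base edge (angle between tub's own z axis and vertical above 0.7 rad), for 0.2 s.
At the end, for the whole second after the job is handed in: All six balls lie inside the white tray (centres within its walls and below its rim), the tray is level within 0.08 rad, and the tub is at rest back on the stand, upright within 0.06 rad (x of ball0_center in the frame of tray between -0.07 and 0.07 m and y of ball0_center in the frame of tray between -0.06 and 0.06 m and z of each of ball0_center, ball1_center, ball2_center, ball3_center, ball4_center, ball5_center in the frame of tray below 0.03 m and x of ball1_center in the frame of tray between -0.07 and 0.07 m and y of ball1_center in the frame of tray between -0.06 and 0.06 m and x of ball2_center in the frame of tray between -0.07 and 0.07 m and y of ball2_center in the frame of tray between -0.06 and 0.06 m and x of ball3_center in the frame of tray between -0.07 and 0.07 m and y of ball3_center in the frame of tray between -0.06 and 0.06 m and x of ball4_center in the frame of tray between -0.07 and 0.07 m and y of ball4_center in the frame of tray between -0.06 and 0.06 m and x of ball5_center in the frame of tray between -0.07 and 0.07 m and y of ball5_center in the frame of tray between -0.06 and 0.06 m and angle between tub's own z axis and vertical below 0.06 rad and z of tub in the frame of stand below 0.066 m and linear speed of tub below 0.02 m/s and angle between tray's own z axis and vertical below 0.08 rad); the robot touches nothing.
It fails at once if the tub's front base edge is lifted from the stand by more than 18 mm (z of tub_edge in the frame of stand above 0.084 m).
It fails at once if the tub is let fall: it turns faster than 5 rad/s (a fall from more than about 15 degrees) (angular speed of tub above 5 rad/s).
It fails at once if the beaker is pushed by more than 30 mm or tipped over (distance of tip_beaker from where it was at the start of the episode above 0.03 m or angle between tip_beaker's own z axis and vertical above 0.5 rad).
It also fails if it takes over 69 s, if anything falls off the work surface, if the arm or the gripper's body presses on something with over 40 N, if the wrist force passes 120 N, or if a joint passes its speed limit or range.

## Working session

There is one attempt and no reset: what is moved stays moved. The work goes in short steps, Python scripts to look and compute and a tool call to move; the robot and the scene stay as the last step left them, time stands still between calls to the robot, and variables do not carry over. Pictures are saved under pics/ and viewed, at most 10 in all, crops included, and the job is handed in when it is done.

Besides the shell and the picture viewer there is one more tool, called after "Emit:" by a JSON object that holds its "fn" and its "kwargs". apply_moves: Moves the arm, as the interface text tells. Its arguments: {"type":"object","properties":{"series":{"type":"array"},"hand":{"type":"number"},"newtons":{"type":"number"}},"required":["series"]}

```bash
ls; mkdir -p pics; python3 - <<'E'
from rig import get_obs, vision, nets, robot
import cv2
s=get_obs(); print(s['time'],s['position'],s['tool_rot'],s['grip_width'],robot.finger_overhang)
for c in ['scene','side']:
    im=vision.camera(c); cv2.imwrite(f'pics/{c}0.png',im[:,:,::-1])
    for q in ['stand','tub','tub_bar','tub_edge','tub_lip','latch_grip','tray','tip_beaker','ball0_center']:
        r=nets.spot_point(c,q)
        print(c,q,[( [round(v,3) for v in d['centre']],round(d['conf'],2)) for d in r[:6]])
E
```

```text
pics
0.0 [ 0.2715681  -0.56214281  0.24360072] [ 9.74814181e-01  2.23016021e-01 -5.68913872e-05 -1.07903781e-03] 0.08680515937420576 0.022
scene stand [([0.563, 0.025, -0.004], 0.96), ([0.419, 0.291, -0.004], 0.79), ([0.413, 0.568, -0.001], 0.73), ([0.651, 0.077, 0.133], 0.56)]
scene tub [([0.57, 0.025, 0.061], 0.79)]
scene tub_bar [([0.538, 0.119, 0.14], 0.58)]
scene tub_edge [([0.584, -0.027, 0.066], 0.7), ([0.621, -0.157, 0.007], 0.18)]
scene tub_lip [([0.592, -0.079, 0.135], 0.63)]
scene latch_grip [([0.503, 0.607, 0.134], 0.87), ([0.649, 0.079, 0.133], 0.8), ([0.498, 0.355, 0.137], 0.67)]
scene tray [([0.623, -0.16, 0.006], 0.91)]
scene tip_beaker [([0.674, 0.26, -0.001], 0.56), ([0.561, 0.028, -0.003], 0.26)]
scene ball0_center []
side stand [([0.409, 0.569, 0.0], 0.86), ([0.413, 0.284, -0.004], 0.62), ([0.565, 0.027, 0.002], 0.59)]
side tub [([0.562, 0.028, 0.059], 0.81)]
side tub_bar [([0.538, 0.124, 0.136], 0.71), ([0.669, 0.258, -0.001], 0.32)]
side tub_edge [([0.581, -0.024, 0.063], 0.84)]
side tub_lip [([0.597, -0.081, 0.138], 0.75), ([0.586, 0.061, 0.083], 0.46)]
side latch_grip [([0.502, 0.61, 0.135], 0.78), ([0.493, 0.351, 0.134], 0.63), ([0.65, 0.081, 0.139], 0.61)]
side tray [([0.617, -0.163, -0.002], 0.6), ([0.564, 0.026, 0.001], 0.27)]
side tip_beaker [([0.672, 0.257, -0.003], 0.97)]
side ball0_center []
```

View pics/scene0.png

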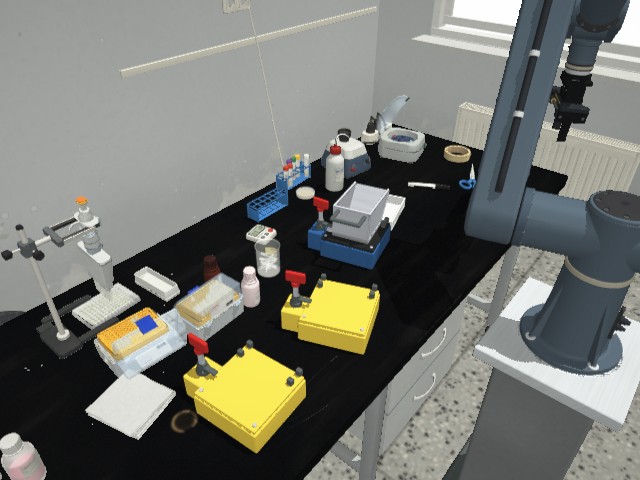

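View pics/side0.png

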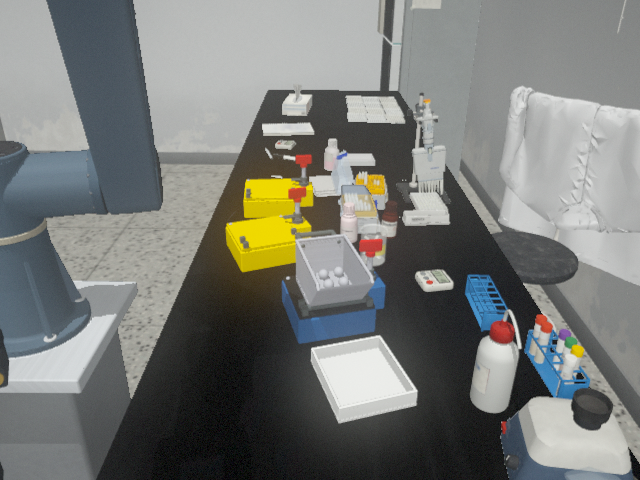

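The stand meant is the blue one at scene (350,240) / side (335,300). It carries the tub and the balls, and the tray lies ahead of it. The yellow ones at scene (340,315) and (250,395) are look-alikes. I'll move above it and confirm with a wrist crop.

Emit:
{"fn": "apply_moves", "kwargs": {"series": [{"offset":[10,15,10],"rot":[0,0,-5]},{"offset":[10,15,10],"rot":[0,0,-11]},{"offset":[10,15,10],"rot":[0,0,-11]},{"offset":[10,15,10],"rot":[0,0,-11]},{"offset":[10,15,10],"rot":[0,0,-11]},{"offset":[32,66,10],"rot":[0,0,-11]},{"offset":[32,66,10],"rot":[0,0,-11]},{"offset":[32,66,10],"rot":[0,0,-11]},{"offset":[32,66,10],"rot":[0,0,-11]},{"offset":[32,66,10],"rot":[0,0,-11]},{"offset":[32,66,10],"rot":[0,0,-11]},{"offset":[32,66,10],"rot":[0,0,-11]},{"offset":[32,66,10],"rot":[0,0,-11]},{"offset":[32,66,10],"rot":[0,0,-11]},{"offset":[32,66,10],"rot":[0,0,-11]},{"offset":[32,66,10],"rot":[0,0,-11]},{"offset":[32,66,10],"rot":[0,0,-11]},{"offset":[32,66,10],"rot":[0,0,-11]},{"offset":[32,66,10],"rot":[0,0,-11]},{"offset":[32,66,10],"rot":[0,0,-11]}], "hand": 0.6, "newtons": 30}}

```text
time: 3.0
position: [0.5914, 0.0954, 0.3444]
tool_rot: [0.992, 0.127, -0.0, 0.0]
ft_force: [-0.4, 0.7, -0.2]
grip_width: 0.0521
grip_force: 0.0
```

```bash
python3 - <<'E'
from rig import get_obs, vision, nets, robot
import cv2, numpy as np
s=get_obs(); print(s['time'],s['position'],s['tool_rot'],s['ft_force'])
c='wrist'
im=vision.camera(c); cv2.imwrite('pics/w1.png',im[:,:,::-1])
for q in ['stand','tub','tub_bar','tub_edge','tub_lip','latch_grip','tray','tip_beaker','ball0_center']:
    r=nets.spot_point(c,q)
    print(c,q,[( [round(v,3) for v in d['centre']],round(d['conf'],2)) for d in r[:6]])
k=vision.calibration(c); print(np.round(k['K'],1).tolist(),np.round(k['R'],3).tolist(),np.round(k['t'],3))
E
```

```text
3.0 [0.59137675 0.09541613 0.3443913 ] [ 9.91845971e-01  1.27441601e-01 -3.90541129e-04  2.37777073e-04] [-0.43932269  0.74192858 -0.2108    ]
wrist stand []
wrist tub [([0.543, 0.01, 0.085], 0.72), ([0.567, 0.026, 0.061], 0.64), ([0.615, -0.163, -0.001], 0.58)]
wrist tub_bar [([0.539, 0.123, 0.139], 0.57)]
wrist tub_edge [([0.58, -0.025, 0.065], 0.59), ([0.646, 0.081, 0.134], 0.2)]
wrist tub_lip [([0.595, -0.078, 0.135], 0.63), ([0.563, 0.025, 0.061], 0.53)]
wrist latch_grip [([0.491, 0.356, 0.138], 0.84), ([0.58, -0.025, 0.07], 0.62), ([0.642, 0.079, 0.134], 0.56)]
wrist tray [([0.62, -0.162, -0.005], 0.71)]
wrist tip_beaker [([0.67, 0.263, -0.0], 0.66)]
wrist ball0_center [([0.538, 0.048, 0.083], 0.67)]
[[381.4, 0.0, 320.1], [0.0, 381.4, 240.7], [0.0, 0.0, 1.0]] [[0.255, -0.967, 0.0], [-0.938, -0.247, 0.244], [-0.236, -0.062, -0.97]] [-0.057  0.525  0.633]
```

View pics/w1.png

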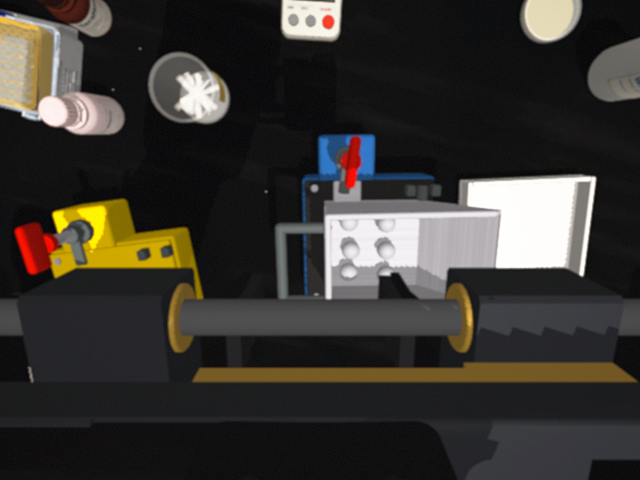

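The wrist view shows the blue stand at (370,200) with its red wing at (352,162), the tub with balls at (370,245), the bar at (280,260) and the tray at (530,230). The beaker at (190,90) is well away and the yellow stand is at (130,250). Next is an enlarged crop, with triangulation of the wing and bar.

```bash
cat > h.py <<'E'
import numpy as np, cv2
from rig import vision
def P(k): return k['K']@np.c_[k['R'],k['t']]
def tri(obs):
    A=[]
    for p,(u,v) in obs: A+= [u*p[2]-p[0], v*p[2]-p[1]]
    X=np.linalg.svd(np.array(A))[2][-1]; return X[:3]/X[3]
def red(im,box):
    x0,y0,x1,y1=box; c=im[y0:y1,x0:x1].astype(int)
    m=(c[...,0]>120)&(c[...,1]<70)&(c[...,2]<80)
    n,l,st,ce=cv2.connectedComponentsWithStats(m.astype(np.uint8))
    i=1+st[1:,4].argmax(); pts=np.argwhere(l==i)[:,::-1]+[x0,y0]
    return ce[i]+[x0,y0],st[i],pts
E
python3 - <<'E'
from h import *
B={'scene':(305,190,335,225),'side':(355,232,390,262),'wrist':(335,125,370,195)}
obs=[]
for c,b in B.items():
    im=vision.camera(c); k=vision.calibration(c); ce,st,pts=red(im,b); print(c,ce,st); obs.append((P(k),ce))
    if c=='wrist':
        cv2.imwrite('pics/w1c.png',cv2.resize(im[110:310,260:460,::-1],(600,600),interpolation=cv2.INTER_CUBIC))
        # top-face pixel footprint at z=.146
        print(cv2.minAreaRect(pts.astype(np.float32)))
print('wing',tri(obs),tri(obs[:2]),tri(obs[1:]))
a=np.deg2rad(-74.7);ex=np.array([np.cos(a),np.sin(a)]);ey=np.array([-ex[1],ex[0]])
# expected projections into wrist, given fit
for nm,l,z in [('wingtop0',(-30,118),.146),('wingtop1',(-30,72),.146),('axis',(-30,95),.146),('bar0',(-97,31),.138),('bar',(-97,0),.138),('standcorner',(-75,75),.06),('standc2',(75,75),.06)]:
    w=np.r_[np.array([.5645,.026])+ (l[0]*ex+l[1]*ey)/1000,z]
    h=obs[2][0]@np.r_[w,1]; print(nm,w.round(4),(h[:2]/h[2]).round(1))
E
```

```text
scene [320.67532468 203.66233766] [  9   7  15  15 154]
side [370.48669202 246.23954373] [  4   7  23  17 263]
wrist [353.04874214 163.00157233] [  7  13  21  52 636]
((352.0, 163.5), (51.0, 20.0), 90.0)
wing [0.64792134 0.07994775 0.130471  ] [0.64790048 0.0789441  0.1306011 ] [0.64932434 0.08126679 0.13092733]
wingtop0 [0.6704 0.0861 0.146 ] [356.3 137.2]
wingtop1 [0.626  0.0739 0.146 ] [355.6 190.7]
axis [0.6482 0.08   0.146 ] [356.  164.4]
bar0 [0.5688 0.1277 0.138 ] [282.7 234.2]
bar [0.5389 0.1196 0.138 ] [283.8 265.7]
standcorner [0.6171 0.1181 0.06  ] [308.  179.3]
standc2 [ 0.6566 -0.0266  0.06  ] [443.5 178. ]
```

View pics/w1c.png

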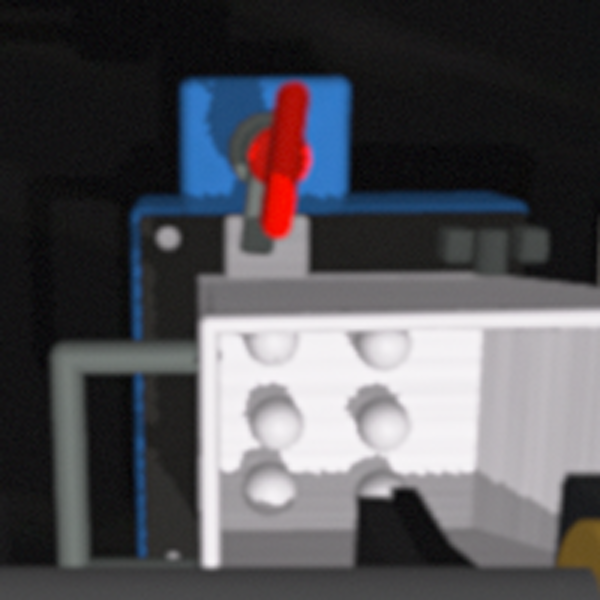

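The crop confirms the blue stand: the wing runs from (358,140) to (352,185) in the wrist frame, about -7° from zero, with its tongue over the lug. The bar at (283,265) fits the prediction. I'll go to the wing.

Emit:
{"fn": "apply_moves", "kwargs": {"series": [{"offset":[3,-0.8,0],"rot":[0,0,-5]},{"offset":[5.7,-1.5,0],"rot":[0,0,-7]},{"offset":[5.7,-1.5,-4],"rot":[0,0,-7]},{"offset":[5.7,-1.5,-8],"rot":[0,0,-7]},{"offset":[5.7,-1.5,-12],"rot":[0,0,-7]},{"offset":[5.7,-1.5,-14.5],"rot":[0,0,-7]},{"offset":[5.7,-1.5,-16.5],"rot":[0,0,-7]},{"offset":[5.7,-1.5,-18],"rot":[0,0,-7]},{"offset":[5.7,-1.5,-19.5],"rot":[0,0,-7]},{"offset":[5.7,-1.5,-20.5],"rot":[0,0,-7]},{"offset":[5.7,-1.5,-20.5],"rot":[0,0,-7]}], "hand": 0.5}}

```text
time: 4.75
position: [0.648, 0.0822, 0.1382]
tool_rot: [0.998, 0.068, -0.001, -0.0]
ft_force: [-0.1, 0.8, -0.6]
grip_width: 0.0438
grip_force: 0.0
```

Emit:
{"fn": "apply_moves", "kwargs": {"series": [{"offset":[0,0,0],"rot":[0,0,0]},{"offset":[0,0,0],"rot":[0,0,0]},{"offset":[0,0,0],"rot":[0,0,0]},{"offset":[0,0,0],"rot":[0,0,0]},{"offset":[0,0,0],"rot":[0,0,0]},{"offset":[0,0,0],"rot":[0,0,0]},{"offset":[0,0,0],"rot":[0,0,0]},{"offset":[0,0,0],"rot":[0,0,0]}], "hand": 0, "newtons": 20}}

```text
time: 5.55
position: [0.6495, 0.0808, 0.1404]
tool_rot: [0.998, 0.068, 0.001, 0.001]
ft_force: [0.3, -5.5, 2.3]
grip_width: 0.018
grip_force: 20.0
```

The opening is 18 mm, so the pads are on the wing's round hub. Friction should still turn it (0.05 N m), so I'll turn it with more grip and check.

Emit:
{"fn": "apply_moves", "kwargs": {"series": [{"offset":[0,0,0],"rot":[0,0,0]},{"offset":[0,0,0],"rot":[0,0,8]},{"offset":[0,0,0],"rot":[0,0,16]},{"offset":[0,0,0],"rot":[0,0,24]},{"offset":[0,0,0],"rot":[0,0,32]},{"offset":[0,0,0],"rot":[0,0,40]},{"offset":[0,0,0],"rot":[0,0,48]},{"offset":[0,0,0],"rot":[0,0,56]},{"offset":[0,0,0],"rot":[0,0,64]},{"offset":[0,0,0],"rot":[0,0,72]},{"offset":[0,0,0],"rot":[0,0,80]},{"offset":[0,0,0],"rot":[0,0,86]},{"offset":[0,0,0],"rot":[0,0,86]},{"offset":[0,0,0],"rot":[0,0,86]}], "hand": 0, "newtons": 35}}

```text
time: 6.95
position: [0.6483, 0.0818, 0.1403]
tool_rot: [0.684, 0.729, -0.001, -0.0]
ft_force: [-2.1, -3.5, 4.6]
grip_width: 0.0169
grip_force: 35.0
```

Emit:
{"fn": "apply_moves", "kwargs": {"series": [{"offset":[0,0,0],"rot":[0,0,0]},{"offset":[0,0,0],"rot":[0,0,0]},{"offset":[0,0,0],"rot":[0,0,0]},{"offset":[0,0,2],"rot":[0,0,0]},{"offset":[0,0,5],"rot":[0,0,0]},{"offset":[0,0,9],"rot":[0,0,0]},{"offset":[0,0,13],"rot":[0,0,0]},{"offset":[0,0,17],"rot":[0,0,0]},{"offset":[0,0,20],"rot":[0,0,-8]},{"offset":[0,0,20],"rot":[0,0,-16]},{"offset":[0,0,20],"rot":[0,0,-24]},{"offset":[0,0,20],"rot":[0,0,-32]},{"offset":[-2,0,20],"rot":[0,0,-40]},{"offset":[-4,1,20],"rot":[0,0,-48]},{"offset":[-6,1.4,20],"rot":[0,0,-56]},{"offset":[-6,1.4,20],"rot":[0,0,-64]},{"offset":[-6,1.4,20],"rot":[0,0,-72]},{"offset":[-6,1.4,20],"rot":[0,0,-79]},{"offset":[-6,1.4,20],"rot":[0,0,-79]}], "hand": 0.38}}

```text
time: 8.85
position: [0.5887, 0.0968, 0.3392]
tool_rot: [0.992, 0.128, -0.0, -0.0]
ft_force: [0.2, -0.4, 0.5]
grip_width: 0.0329
grip_force: 0.0
```

```bash
python3 - <<'E'
from h import *
from rig import get_obs,nets
s=get_obs(); print(s['time'],s['position'],s['tool_rot'],s['ft_force'])
im=vision.camera('wrist'); cv2.imwrite('pics/w2c.png',cv2.resize(im[100:310,220:520,::-1],(780,546),interpolation=cv2.INTER_CUBIC))
k=vision.calibration('wrist')
print(nets.spot_point('wrist','tub_bar'))
a=np.deg2rad(-74.7);ex=np.array([np.cos(a),np.sin(a)]);ey=np.array([-ex[1],ex[0]])
for nm,l,z in [('axis',(-30,95),.146),('bar0',(-97,31),.138),('bar',(-97,0),.138)]:
    w=np.r_[np.array([.5645,.026])+ (l[0]*ex+l[1]*ey)/1000,z]
    h=P(k)@np.r_[w,1]; print(nm,w.round(4),(h[:2]/h[2]).round(1))
E
```

```text
8.85 [0.58865422 0.09678388 0.33922357] [ 9.91709665e-01  1.28497898e-01 -8.82013580e-05 -4.71983558e-04] [ 0.18749064 -0.37893323  0.52640378]
[{'centre': [0.5406, 0.1238, 0.1388], 'conf': 0.68}]
axis [0.6482 0.08   0.146 ] [357.2 161. ]
bar0 [0.5688 0.1277 0.138 ] [282.5 232. ]
bar [0.5389 0.1196 0.138 ] [283.5 264.1]
```

View pics/w2c.png

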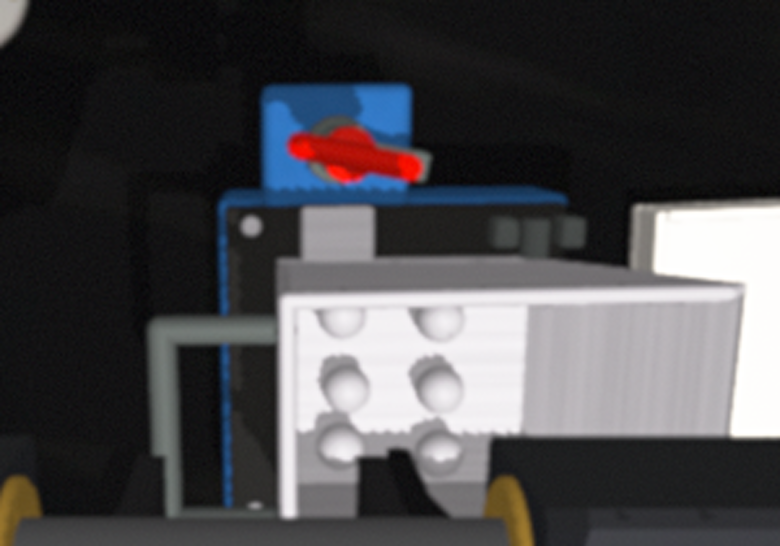

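The latch now stands at about 79° (1.38 rad): the blade runs from (300,145) to (415,167) in the crop and the lug is free. Next I grasp the bar.

Emit:
{"fn": "apply_moves", "kwargs": {"series": [{"offset":[-3,1.5,0],"rot":[0,0,0]},{"offset":[-5,2.4,-3],"rot":[0,0,0]},{"offset":[-5,2.4,-7],"rot":[0,0,0]},{"offset":[-5,2.4,-11],"rot":[0,0,0]},{"offset":[-5,2.4,-14],"rot":[0,0,0.5]},{"offset":[-5,2.4,-16],"rot":[0,0,0.5]},{"offset":[-5,2.4,-18],"rot":[0,0,0.5]},{"offset":[-5,2.4,-19.2],"rot":[0,0,0.5]},{"offset":[-5,2.4,-19.8],"rot":[0,0,0.5]},{"offset":[-5,2.4,-19.8],"rot":[0,0,0.5]},{"offset":[-5,2.4,-19.8],"rot":[0,0,0.5]}], "hand": 0.38}}

```text
time: 10.05
position: [0.5394, 0.1203, 0.1422]
tool_rot: [0.991, 0.133, 0.001, 0.0]
ft_force: [-0.8, 0.4, 0.2]
grip_width: 0.033
grip_force: 0.0
```

Emit:
{"fn": "apply_moves", "kwargs": {"series": [{"offset":[0,0,0],"rot":[0,0,0]},{"offset":[0,0,0],"rot":[0,0,0]},{"offset":[0,0,0],"rot":[0,0,0]},{"offset":[0,0,0],"rot":[0,0,0]},{"offset":[0,0,0],"rot":[0,0,0]},{"offset":[0,0,0],"rot":[0,0,0]},{"offset":[0,0,0],"rot":[0,0,0]},{"offset":[0,0,0],"rot":[0,0,0]}], "hand": 0, "newtons": 45}}

```text
time: 10.85
position: [0.5391, 0.1198, 0.1419]
tool_rot: [0.991, 0.133, 0.0, 0.0]
ft_force: [-1.2, -2.2, 4.3]
grip_width: 0.0085
grip_force: 45.0
```

```bash
python3 - <<'E'
import numpy as np
a=np.deg2rad(-74.7)
def p(t):
    b=np.arctan2(72,-149)-np.deg2rad(t); r=np.hypot(149,72)
    dx=(r*np.cos(b)+149)/10; return np.round([dx*np.cos(a),dx*np.sin(a),(r*np.sin(b)-72)/10],2)
for t in list(range(2,41,2)): print(t,p(t).tolist())
for t in range(42,73,2): print(t,(p(t)-p(40)).round(2).tolist())
E
```

```text
2 [0.07, -0.25, 0.52]
4 [0.14, -0.52, 1.02]
6 [0.22, -0.8, 1.52]
8 [0.3, -1.11, 2.0]
10 [0.39, -1.42, 2.48]
12 [0.48, -1.76, 2.94]
14 [0.58, -2.11, 3.39]
16 [0.68, -2.47, 3.83]
18 [0.78, -2.85, 4.25]
20 [0.89, -3.24, 4.66]
22 [1.0, -3.65, 5.06]
24 [1.11, -4.07, 5.44]
26 [1.23, -4.5, 5.8]
28 [1.35, -4.94, 6.15]
30 [1.48, -5.4, 6.49]
32 [1.6, -5.86, 6.8]
34 [1.73, -6.34, 7.1]
36 [1.87, -6.83, 7.38]
38 [2.0, -7.32, 7.65]
40 [2.14, -7.83, 7.89]
42 [0.14, -0.51, 0.23]
44 [0.28, -1.03, 0.44]
46 [0.43, -1.55, 0.63]
48 [0.57, -2.09, 0.8]
50 [0.72, -2.62, 0.95]
52 [0.87, -3.17, 1.08]
54 [1.02, -3.71, 1.2]
56 [1.17, -4.26, 1.29]
58 [1.32, -4.82, 1.36]
60 [1.47, -5.37, 1.41]
62 [1.62, -5.93, 1.45]
64 [1.78, -6.48, 1.46]
66 [1.93, -7.04, 1.45]
68 [2.08, -7.6, 1.42]
70 [2.23, -8.15, 1.37]
72 [2.38, -8.71, 1.31]
```

Emit:
{"fn": "apply_moves", "kwargs": {"series": [{"offset":[0.07,-0.25,0.52],"rot":[0,0,0]},{"offset":[0.14,-0.52,1.02],"rot":[0,0,0]},{"offset":[0.22,-0.8,1.52],"rot":[0,0,0]},{"offset":[0.3,-1.11,2.0],"rot":[0,0,0]},{"offset":[0.39,-1.42,2.48],"rot":[0,0,0]},{"offset":[0.48,-1.76,2.94],"rot":[0,0,0]},{"offset":[0.58,-2.11,3.39],"rot":[0,0,0]},{"offset":[0.68,-2.47,3.83],"rot":[0,0,0]},{"offset":[0.78,-2.85,4.25],"rot":[0,0,0]},{"offset":[0.89,-3.24,4.66],"rot":[0,0,0]},{"offset":[1.0,-3.65,5.06],"rot":[0,0,0]},{"offset":[1.11,-4.07,5.44],"rot":[0,0,0]},{"offset":[1.23,-4.5,5.8],"rot":[0,0,0]},{"offset":[1.35,-4.94,6.15],"rot":[0,0,0]},{"offset":[1.48,-5.4,6.49],"rot":[0,0,0]},{"offset":[1.6,-5.86,6.8],"rot":[0,0,0]},{"offset":[1.73,-6.34,7.1],"rot":[0,0,0]},{"offset":[1.87,-6.83,7.38],"rot":[0,0,0]},{"offset":[2.0,-7.32,7.65],"rot":[0,0,0]},{"offset":[2.14,-7.83,7.89],"rot":[0,0,0]}]}}

```text
time: 12.85
position: [0.5603, 0.0428, 0.2217]
tool_rot: [0.991, 0.133, 0.0, -0.001]
ft_force: [-2.5, 5.9, 0.1]
grip_width: 0.0085
grip_force: 45.0
```

```bash
python3 - <<'E'
from h import *
from rig import get_obs
s=get_obs(); print(s['time'],s['position'],s['ft_force'],s['moment'],s['grip_width'])
im=vision.camera('side'); cv2.imwrite('pics/s3.png',cv2.resize(im[190:430,240:440,::-1],(500,600),interpolation=cv2.INTER_CUBIC))
E
```

```text
12.85 [0.56027009 0.04276126 0.22171308] [-2.51596921  5.89439417  0.06962715] [1.22209095 0.54575839 0.01643846] 0.00847572296283731
```

View pics/s3.png

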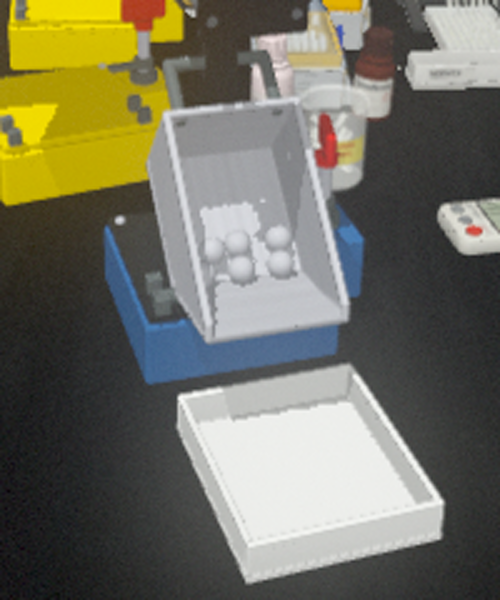

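The tub is rocked about 40° with its rod in the saddles, the balls lie against the front wall at (245,255), and the tray is aligned below. I'll continue more slowly.

Emit:
{"fn": "apply_moves", "kwargs": {"series": [{"offset":[0.14,-0.51,0.23],"rot":[0,0,0]},{"offset":[0.28,-1.03,0.44],"rot":[0,0,0]},{"offset":[0.43,-1.55,0.63],"rot":[0,0,0]},{"offset":[0.57,-2.09,0.8],"rot":[0,0,0]},{"offset":[0.72,-2.62,0.95],"rot":[0,0,0]},{"offset":[0.8,-2.9,1.02],"rot":[0,0,0]},{"offset":[0.87,-3.17,1.08],"rot":[0,0,0]},{"offset":[0.95,-3.44,1.14],"rot":[0,0,0]},{"offset":[1.02,-3.71,1.2],"rot":[0,0,0]},{"offset":[1.1,-3.99,1.25],"rot":[0,0,0]},{"offset":[1.17,-4.26,1.29],"rot":[0,0,0]},{"offset":[1.25,-4.54,1.33],"rot":[0,0,0]},{"offset":[1.32,-4.82,1.36],"rot":[0,0,0]},{"offset":[1.4,-5.1,1.39],"rot":[0,0,0]},{"offset":[1.47,-5.37,1.41],"rot":[0,0,0]},{"offset":[1.55,-5.65,1.43],"rot":[0,0,0]},{"offset":[1.62,-5.93,1.45],"rot":[0,0,0]},{"offset":[1.7,-6.2,1.46],"rot":[0,0,0]},{"offset":[1.78,-6.48,1.46],"rot":[0,0,0]},{"offset":[1.93,-7.04,1.45],"rot":[0,0,0]}]}}

```text
time: 14.9
position: [0.5803, -0.0287, 0.2375]
tool_rot: [0.991, 0.133, 0.002, 0.001]
ft_force: [-3.2, 3.3, 6.4]
grip_width: 0.0086
grip_force: 45.0
```

Emit:
{"fn": "apply_moves", "kwargs": {"series": [{"offset":[0.08,-0.28,-0.02],"rot":[0,0,0]},{"offset":[0.15,-0.56,-0.03],"rot":[0,0,0]},{"offset":[0.23,-0.84,-0.05],"rot":[0,0,0]},{"offset":[0.3,-1.11,-0.08],"rot":[0,0,0]},{"offset":[0.3,-1.11,-0.08],"rot":[0,0,0]},{"offset":[0.3,-1.11,-0.08],"rot":[0,0,0]},{"offset":[0.3,-1.11,-0.08],"rot":[0,0,0]},{"offset":[0.3,-1.11,-0.08],"rot":[0,0,0]},{"offset":[0.3,-1.11,-0.08],"rot":[0,0,0]},{"offset":[0.3,-1.11,-0.08],"rot":[0,0,0]},{"offset":[0.3,-1.11,-0.08],"rot":[0,0,0]},{"offset":[0.3,-1.11,-0.08],"rot":[0,0,0]}]}}

```text
time: 16.1
position: [0.5836, -0.0405, 0.2366]
tool_rot: [0.991, 0.133, 0.002, 0.001]
ft_force: [-1.2, 1.1, 6.7]
grip_width: 0.0086
grip_force: 45.0
```

```bash
python3 - <<'E'
from h import *
from rig import get_obs,nets
s=get_obs(); print(s['time'],s['position'],s['ft_force'],s['moment'],s['grip_width'])
im=vision.camera('side'); cv2.imwrite('pics/s4.png',cv2.resize(im[190:430,240:440,::-1],(500,600),interpolation=cv2.INTER_CUBIC))
print([(np.round(d['centre'],3).tolist(),d['conf']) for d in nets.spot_point('side','ball0_center')])
E
```

```text
16.1 [ 0.5836223  -0.0405155   0.23659157] [-1.19530298  1.09394479  6.7414602 ] [0.57678177 0.59998998 0.03020074] 0.008614614490662946
[([0.595, -0.151, 0.015], 0.43)]
```

View pics/s4.png

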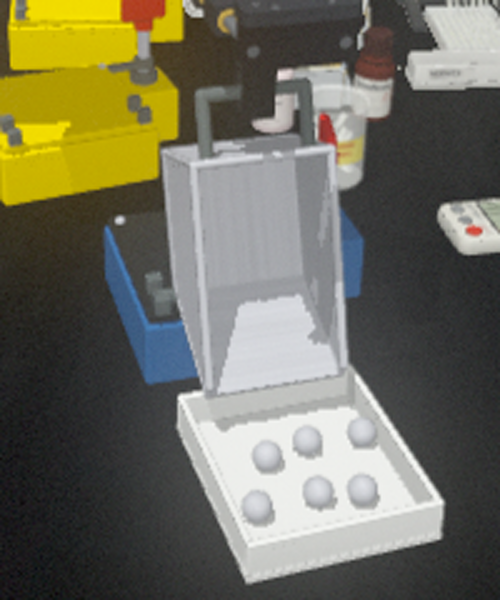

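All six balls lie in the tray, between (257,455) and (362,490) in the crop, and the tub is empty. I'll lower it back along the same arc.

Emit:
{"fn": "apply_moves", "kwargs": {"series": [{"offset":[-0.15,0.55,0.05],"rot":[0,0,0]},{"offset":[-0.3,1.11,0.08],"rot":[0,0,0]},{"offset":[-0.45,1.67,0.09],"rot":[0,0,0]},{"offset":[-0.61,2.22,0.08],"rot":[0,0,0]},{"offset":[-0.76,2.78,0.04],"rot":[0,0,0]},{"offset":[-0.91,3.33,-0.01],"rot":[0,0,0]},{"offset":[-1.06,3.89,-0.08],"rot":[0,0,0]},{"offset":[-1.21,4.44,-0.17],"rot":[0,0,0]},{"offset":[-1.36,4.98,-0.29],"rot":[0,0,0]},{"offset":[-1.51,5.53,-0.42],"rot":[0,0,0]},{"offset":[-1.66,6.06,-0.57],"rot":[0,0,0]},{"offset":[-1.8,6.6,-0.74],"rot":[0,0,0]},{"offset":[-1.95,7.12,-0.93],"rot":[0,0,0]},{"offset":[-2.09,7.64,-1.14],"rot":[0,0,0]},{"offset":[-2.23,8.15,-1.37],"rot":[0,0,0]},{"offset":[-2.37,8.66,-1.61],"rot":[0,0,0]},{"offset":[-2.5,9.15,-1.88],"rot":[0,0,0]},{"offset":[-2.64,9.64,-2.16],"rot":[0,0,0]},{"offset":[-2.77,10.12,-2.46],"rot":[0,0,0]},{"offset":[-2.89,10.58,-2.77],"rot":[0,0,0]}]}}

```text
time: 18.2
position: [0.5538, 0.0671, 0.2063]
tool_rot: [0.991, 0.133, 0.001, -0.0]
ft_force: [-1.0, 5.3, 4.9]
grip_width: 0.0089
grip_force: 45.0
```

Emit:
{"fn": "apply_moves", "kwargs": {"series": [{"offset":[-0.13,0.46,-0.34],"rot":[0,0,0]},{"offset":[-0.25,0.9,-0.69],"rot":[0,0,0]},{"offset":[-0.37,1.33,-1.05],"rot":[0,0,0]},{"offset":[-0.48,1.75,-1.43],"rot":[0,0,0]},{"offset":[-0.59,2.16,-1.83],"rot":[0,0,0]},{"offset":[-0.7,2.55,-2.24],"rot":[0,0,0]},{"offset":[-0.8,2.93,-2.66],"rot":[0,0,0]},{"offset":[-0.9,3.29,-3.1],"rot":[0,0,0]},{"offset":[-1.0,3.64,-3.55],"rot":[0,0,0]},{"offset":[-1.09,3.98,-4.01],"rot":[0,0,0]},{"offset":[-1.18,4.29,-4.49],"rot":[0,0,0]},{"offset":[-1.26,4.6,-4.97],"rot":[0,0,0]},{"offset":[-1.34,4.88,-5.47],"rot":[0,0,0]},{"offset":[-1.38,5.02,-5.72],"rot":[0,0,0]},{"offset":[-1.41,5.15,-5.97],"rot":[0,0,0]},{"offset":[-1.45,5.28,-6.23],"rot":[0,0,0]},{"offset":[-1.48,5.4,-6.49],"rot":[0,0,0]},{"offset":[-1.48,5.4,-6.49],"rot":[0,0,0]},{"offset":[-1.48,5.4,-6.49],"rot":[0,0,0]}]}}

```text
time: 20.1
position: [0.5383, 0.1213, 0.1404]
tool_rot: [0.991, 0.133, -0.0, -0.001]
ft_force: [0.1, 6.5, -1.3]
grip_width: 0.0081
grip_force: 45.2
```

Emit:
{"fn": "apply_moves", "kwargs": {"series": [{"offset":[0,0,-0.1],"rot":[0,0,0]},{"offset":[0,0,-0.1],"rot":[0,0,0]},{"offset":[0,0,-0.2],"rot":[0,0,0]},{"offset":[0,0,-0.2],"rot":[0,0,0]}]}}

```text
time: 20.5
position: [0.5381, 0.1218, 0.1389]
tool_rot: [0.991, 0.132, -0.0, -0.001]
ft_force: [-0.5, 9.1, 2.1]
grip_width: 0.0081
grip_force: 45.1
```

Emit:
{"fn": "apply_moves", "kwargs": {"series": [{"offset":[0,0,-0.1],"rot":[0,0,0]},{"offset":[0,0,-0.2],"rot":[0,0,0]},{"offset":[0,0,-0.2],"rot":[0,0,0]},{"offset":[0,0,-0.2],"rot":[0,0,0]}], "newtons": 10}}

```text
time: 20.9
position: [0.538, 0.1219, 0.1378]
tool_rot: [0.991, 0.132, -0.0, -0.001]
ft_force: [-2.4, 8.1, 9.0]
grip_width: 0.0094
grip_force: 9.3
```

Emit:
{"fn": "apply_moves", "kwargs": {"series": [{"offset":[0,0,0],"rot":[0,0,0]},{"offset":[0,0,0],"rot":[0,0,0]},{"offset":[0,0,0],"rot":[0,0,0]},{"offset":[0,0,0],"rot":[0,0,0]},{"offset":[0,0,1],"rot":[0,0,0]},{"offset":[0,0,3],"rot":[0,0,0]},{"offset":[0,0,6],"rot":[0,0,0]},{"offset":[0,0,10],"rot":[0,0,0]},{"offset":[0,0,14],"rot":[0,0,0]},{"offset":[0,0,18],"rot":[0,0,0]},{"offset":[0,0,18],"rot":[0,0,0]},{"offset":[0,0,18],"rot":[0,0,0]},{"offset":[0,0,18],"rot":[0,0,0]}], "hand": 0.36}}

```text
time: 22.2
position: [0.5377, 0.1201, 0.3166]
tool_rot: [0.991, 0.133, -0.001, -0.0]
ft_force: [-0.2, -0.4, -0.7]
grip_width: 0.0312
grip_force: 0.0
```

```bash
python3 - <<'E'
from h import *
from rig import get_obs,nets
s=get_obs(); print(s['time'],s['position'],s['ft_force'],s['grip_width'])
im=vision.camera('side'); cv2.imwrite('pics/s5.png',cv2.resize(im[190:430,240:440,::-1],(500,600),interpolation=cv2.INTER_CUBIC))
for q in ['tub','tub_bar','tub_edge','tub_lip','tip_beaker','tray']:
  print(q,[(np.round(d['centre'],3).tolist(),d['conf']) for d in nets.spot_point('side',q)[:1]])
E
```

```text
22.2 [0.53772639 0.12005355 0.31657988] [-0.21136464 -0.44695981 -0.71045158] 0.03122786800148543
tub [([0.562, 0.028, 0.06], 0.56)]
tub_bar [([0.534, 0.125, 0.137], 0.7)]
tub_edge [([0.576, -0.021, 0.062], 0.6)]
tub_lip [([0.594, -0.079, 0.138], 0.62)]
tip_beaker [([0.672, 0.256, -0.002], 0.69)]
tray [([0.619, -0.163, -0.001], 0.87)]
```

View pics/s5.png

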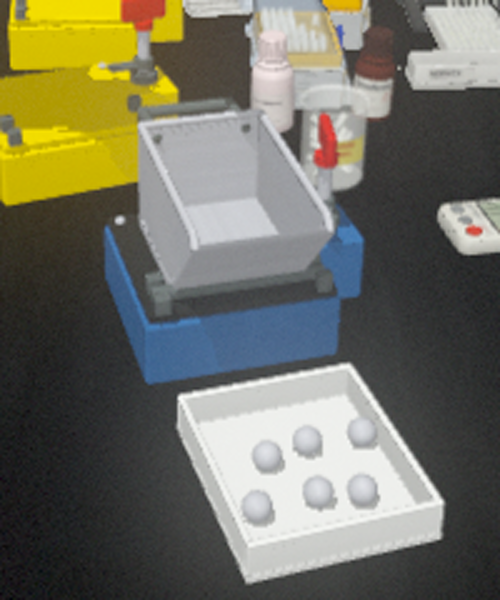

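The tub stands flat and empty with its rod in the saddles. The six balls are in the tray, the beaker has not moved, and the gripper is clear.

```bash
python3 -c "
from rig import hand_in
print(hand_in())"
```

```text
the job is handed in; nothing more can be done
None
```

The job is handed in: all six balls are in the white tray, the tub stands flat back on its stand with the latch turned clear, and the beaker was not moved; `hand_in` gave no verdict.

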